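Change the logger in the dry-block calibrator

TASK

The temperature logger standing beside the round-handled reference thermometer in the calibrator has been checked. Lift it out and stand it in a free place of the probe rack, then lower the next logger from the rack into the well that has become free; lower each one in rather than letting it drop, until it stands upright and fully home on its collar. With both in place, press the calibrator's large round start key all the way down and let it go; leave the reference thermometer in its well and the things lying about where they are.

Things in the scene. Friction and masses are not known exactly. Their poses are not given: they have to be found in the camera images.
- logger_done: White box-headed temperature logger with a rigid probe. Origin: stem axis at the underside of the collar (22 mm wide), the face that rests when home; z up. Head 24 (x) x 40 (y) mm, from 6 to 62 mm above the origin; steel stem 10 mm thick, 75 mm long below it, tip chamfered. Small dark display on the -x face. This one starts in a well of the calibrator, beside the reference thermometer.
- logger_next: White box-headed temperature logger with a rigid probe. Origin: stem axis at the underside of the collar (22 mm wide), the face that rests when home; z up. Head 24 (x) x 40 (y) mm, from 6 to 62 mm above the origin; steel stem 10 mm thick, 75 mm long below it, tip chamfered. Small dark display on the -x face. This one starts in the probe rack; it is the only probe there.
- reference: Reference thermometer with a round black handle 24 mm in diameter, top 64 mm above the origin, with the same collar and 10 x 75 mm stem as the loggers. Origin: stem axis at the collar's underside. Stands in the other well; stays there.
- calibrator: Dry-block calibrator, grey case 200 (x) x 160 (y) mm, fixed. Origin: centre of its underside, front towards -x, carrying bar to x -122 mm. Tower (x -30 to 95 mm) 106 mm high, with an aluminium insert 60 x 130 mm whose top is 108 mm above the bench; low front panel (x -105 to -30 mm) 80 mm high.
- well0 (a point): Centre of the mouth of the first well, in the insert's top face 108 mm above the bench (calibrator frame: x +30, y +40 mm): bore 12 mm in diameter, 80 mm deep, with a 2 mm chamfer. z up. Frame turns with the calibrator.
- well1 (a point): The same for the second, equal well (x +30, y -40 mm). A narrow 6 mm bore between the two takes neither probe.
- start_key_top (a point): Centre of the top of the large round start key, black, 28 mm in diameter, right front of the calibrator's panel (calibrator frame: x -64, y -48 mm), pressed straight down.
- start_key (a joint): Travel of the start key: 0 released, 0.006 m fully down; a spring of about 4 N returns it.
- rack: Probe rack, fixed: white plate 60 (x) x 220 (y) x 10 mm on two steel ends, plate top 96 mm above the bench. Origin: centre of its underside. Three places in a row along its y, 70 mm apart.
- place0 (a point): Centre of the mouth of a rack place, on the plate's top face: through hole 15 mm in diameter (rack frame y +70 mm). z up.
- place1 (a point): The same, middle place (y 0).
- place2 (a point): The same, third place (y -70 mm).
- temp_logger: Bystander: small flat data logger without a stem, 86 x 52 x 22 mm, lying on the bench behind the work. Origin: centre of its underside.
- tape_clear: Bystander: roll of pale tape lying flat, 100 mm in diameter, 26 mm high. Origin: centre of its underside.
- stapler: Bystander: blue desk stapler 135 x 34 x 44 mm near the bench's front edge. Origin: centre of its underside.
- marker_black: Bystander: marker pen 136 mm long, 12 mm thick, lying on the bench. Origin: centre of its underside.
Things that resemble listed ones, but are neither listed nor needed, are in the scene too. Leave any yellow look-alike of the logger_done alone.

How it is judged:
By the outcome, as a careful person would: the job done as asked, in the order asked, and still so for the second after the job is handed in, with the robot touching nothing.
It also fails if it takes over 67 s, if anything falls off the work surface, if the arm or the gripper's body presses on something with over 40 N, if the wrist force passes 120 N, or if a joint passes its speed limit or range.

ROBOT

A 7-joint arm with a two-finger parallel gripper is mounted at the origin on a cart in front of the work surface, level with it; the furniture and walls round the work are solid. World frame = base frame: x ahead of the robot, y to its left, z up, the work surface at z = 0. Lengths are in m, angles in degrees, forces in N, time in s.
With the tool pointing down it reaches from about 0.425 to 0.875 m from the base axis. Payload 4.7 kg.
Tool frame: the origin (TCP) lies on the centre line of the jaws, within the pads' length; the fingertips stand 17 mm ahead of it and the grasp point (between the pads) lies 2 mm behind it; z points along the fingers, y is the line along which they close (so a half turn about z gives the same grasp; the last joint's range is limited). The gripper opens to 87 mm and grips with 3 to 60 N. Pads are 19 mm wide; open, the fingers measure 117 mm over their backs; the gripper's body (75 mm by 190 mm) begins 51 mm behind the grasp point.
Start: joints at [73.688, 18.392, -4.016, 83.108, 1.295, 78.541, -3.26], TCP at [0.191, -0.621, 0.24] pointing down, gripper open.
Joint ranges: [-163.93, 163.93], [-17.29, 119.83], [-79.2, 71.16], [3.27, 140.29], [-89.18, 269.18], [5.43, 117.66], [-154.24, 154.24]. Speed limits (degrees/s): [147.25, 147.25, 180, 180, 180, 180, 180].

INTERFACE

Orientations are given as [roll, pitch, yaw] about the fixed x, y, z axes, in that order (R = Rz(yaw) Ry(pitch) Rx(roll)).
In Python, from cell import env, read_camera gives the robot as it stands.
- The arm moves only by the shell command python3 -m jog 'ROWS' [FORCE]. ROWS is JSON, a list of rows, each a list of 5 numbers: the opening, from 0 (shut) to 1 (fully open), then the shift along the tool's x, y, z each as a share of 0.02 m, from -1 to 1, then the turn about the tool's z as a share of 45 degrees, from -1 to 1. In form: [[gripper, x, y, z, yaw], ...]. A call has 1 to 12 rows; each row shifts and turns the commanded pose from where the row before left it, along the tool's axes as they then stand; what a row does not reach is not made up. A row lasts 1/12 s, in which the tool goes at most 41.7 mm and 7.16 degrees, less where a joint would pass 70% of its speed; a pose out of reach is approached as far as the arm can. A call with a number of a shift or a turn outside -1 to 1 is refused whole. A call with a gripper value outside its range is refused whole. The fingers move at their own pace and stop on an object; FORCE is the grip in N (left out, the last holds). Time passes only in rows, so rows that do not move let the fingers close. It gives the time, the measured TCP pose, the force, the opening and the grip force at its end, in the units of the state.
- env.get_obs(): the state, without advancing time (a new reading comes with each control period).
- read_camera(name): name is "scene" or "top" or "wrist"; returns a dict with "color" (384x512x3 uint8, red, green, blue), "range_z" (384x512 float32, m along the optical axis (not along the pixel's ray), 0 where there is no reading), "mtx" (3x3 intrinsics, pixels), "world_from_camera" (4x4, takes a point from camera to world coordinates); the wrist camera has in their place "T_tool_cam" (4x4, takes a point from camera to tool coordinates, whose origin is the TCP and whose axes are the flange's). Camera axes: x right, y down, z forward; pixel columns grow to the right and rows downward; lengths in m; the calibration is good to about 2 mm. A picture is of the moment at which its call begins: read the wrist's pose just before it.
- env.sign_off(): hands the job in; it is judged then, once.
The state is a dict: "time_s": time; "qpos": joint angles; "joint_velocities": joint speeds; "effort": joint torques, N m; "tool_pos": TCP position; "tool_rot": TCP orientation; "force": force on the tool from outside, world axes, zero at the start; "wrist_torque": the same for the moment, N m; "grip_width": finger opening in m; "grasp_force": force on a finger pad.
Only numpy, scipy, OpenCV 4.12 (cv2) and the standard library are available. Lean on these libraries where they do the work, as an engineer would, in place of code of your own. Each camera call takes 0.05 s, during which the arm holds its last target. There are 200 camera calls.

## Working session

There is one attempt and no reset: what is moved stays moved. The work goes in short steps, Python scripts to look and compute and a shell command to move; the robot and the scene stay as the last step left them, time stands still between calls to the robot, and variables do not carry over. Pictures are saved under pics/ and viewed, at most 10 in all, crops included, and the job is handed in when it is done.

```bash
mkdir -p pics; ls; python3 - <<'E'
from cell import env, read_camera
import cv2,numpy as np
o=env.get_obs(); print(o)
for n in("scene","top"):
    c=read_camera(n); np.savez(f"pics/{n}.npz",**c); cv2.imwrite(f"pics/{n}1.png",cv2.resize(c["color"][:,:,::-1],(800,600)))
    print(c["mtx"],c["world_from_camera"])
E
```

```text
pics
{'time_s': 0.0, 'qpos': array([73.68834942, 18.44039272, -4.01527749, 83.1728782 ,  1.29433877,
       78.54035689, -3.25914556]), 'joint_velocities': array([ 0.0245879 , -0.05433105, -0.05416899, -0.04082578,  0.0123308 ,
        0.00315219, -0.06379082]), 'effort': array([ 5.80588294e-04, -4.91288424e+01, -4.03676005e-01, -3.12530673e+01,
       -6.37987931e-02,  4.37390408e-02,  1.95732950e-04]), 'tool_pos': array([ 0.19114405, -0.62073281,  0.23846406]), 'tool_rot': array([-1.79891574e+02,  5.04605431e-03,  1.71218417e+01]), 'force': array([ 0.0042044 , -1.10683904, -0.06537111]), 'wrist_torque': array([-0.03783858, -0.05501476, -0.00983518]), 'grasp_force': 0.0, 'grip_width': 0.08684412383434251}
[[485.08031422   0.         251.73715629]
 [  0.         485.08031422 191.93195052]
 [  0.           0.           1.        ]] [[-0.71651437 -0.44574557  0.53657994 -0.07975175]
 [-0.69742406  0.44189382 -0.56420699  0.67673101]
 [ 0.0143814  -0.77848618 -0.62749697  0.83798478]
 [ 0.          0.          0.          1.        ]]
[[388.88022746   0.         262.98519813]
 [  0.         388.88022746 187.29324542]
 [  0.           0.           1.        ]] [[-0.00525987 -0.9919203   0.12675348  0.44224956]
 [-0.99970868  0.00820188  0.02269976 -0.02714475]
 [-0.02355597 -0.12659716 -0.99167448  1.29036256]
 [ 0.          0.          0.          1.        ]]
```

View pics/scene1.png

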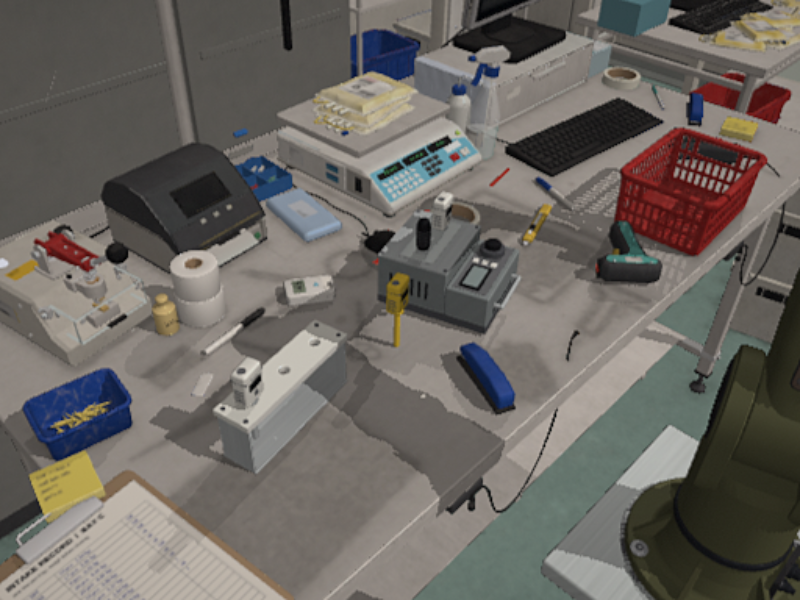

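View pics/top1.png

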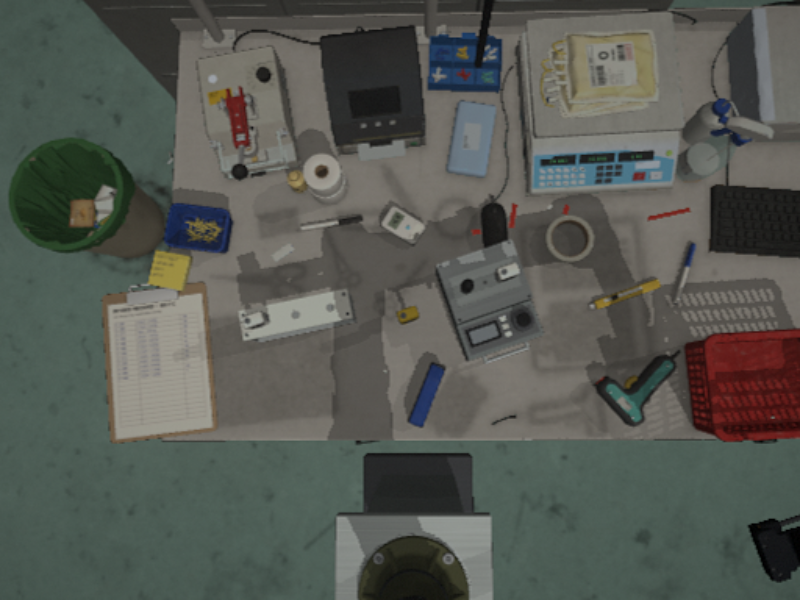

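In the top view (800x600), white box heads are at (508,271), in the calibrator beside the round black handle at (467,286), and at (257,319) in the rack. A yellow look-alike stands at (407,314) on the bench. logger_done is the white one at (508,271), since it is in the other well. logger_next is (257,319), the rack's only probe. I'll measure these and confirm with a crop.

```bash
cat > h.py <<'E'
import numpy as np,cv2
def cloud(c,T=None):
    z=c["range_z"];K=c["mtx"];v,u=np.indices(z.shape)
    p=np.stack([(u-K[0,2])*z/K[0,0],(v-K[1,2])*z/K[1,1],z],-1)
    T=c["world_from_camera"] if T is None else T
    w=p@T[:3,:3].T+T[:3,3]; w[z==0]=np.nan
    return w
def rect(w,box,zl,zh,n=""):
    x0,x1,y0,y1=box
    m=(w[...,0]>x0)&(w[...,0]<x1)&(w[...,1]>y0)&(w[...,1]<y1)&(w[...,2]>zl)&(w[...,2]<zh)
    m=cv2.morphologyEx(m.astype(np.uint8),cv2.MORPH_OPEN,np.ones((2,2)))>0
    q=w[m]; r=cv2.minAreaRect((q[:,:2]*1000).astype(np.float32))
    print(n,len(q),"rect",np.round(r[0],1),np.round(r[1],1),round(r[2],1),"z",np.round(np.median(q[:,2]),4),"mean",np.round(q[:,:2].mean(0)*1000,1))
    return q
E
python3 - <<'E'
from h import *
cs={n:dict(np.load(f"pics/{n}.npz")) for n in("top","scene")}
W={n:cloud(c) for n,c in cs.items()}
w=W["top"]
for nm,(u,v) in dict(done=(508,271),ref=(467,286),nxt=(257,319),yel=(407,314),key=(523,318),rackR=(335,310),bench=(420,370)).items():
    print(nm,np.round(w[int(v*.64),int(u*.64)],4))
d=w[int(271*.64),int(508*.64)];n=w[int(319*.64),int(257*.64)];k=w[int(318*.64),int(523*.64)]
b=lambda p,r:(p[0]-r,p[0]+r,p[1]-r,p[1]+r)
for nm in W:
    rect(W[nm],b(d,.04),.155,.185,nm+" done")
    rect(W[nm],b(n,.04),.145,.175,nm+" next")
    rf=w[int(286*.64),int(467*.64)]
    rect(W[nm],b(rf,.03),.155,.185,nm+" ref")
    rk=w[int(310*.64),int(310*.64)]
    rect(W[nm],b(rk,.16),.088,.105,nm+" rack")
    rect(W[nm],(d[0]-.15,d[0]+.1,d[1]-.12,d[1]+.15),.095,.12,nm+" tower")
    rect(W[nm],b(k,.025),.083,.1,nm+" key")
c=cs["top"]["color"][:,:,::-1]
a=cv2.resize(c[150:235,145:355],None,fx=3.8,fy=3.8,interpolation=cv2.INTER_CUBIC)
cv2.imwrite("pics/crop1.png",a)
E
```

```text
done [ 0.6252 -0.1815  0.1741]
ref [ 0.5973 -0.1033  0.1691]
nxt [0.5398 0.2895 0.1596]
yel [0.5519 0.0085 0.1338]
key [ 0.5438 -0.2162  0.1042]
rackR [0.5624 0.1516 0.0991]
bench [ 0.4454 -0.0133 -0.0012]
top done 120 rect [ 626.6 -187.7] [20.2 53. ] 19.8 z 0.1689 mean [ 623.4 -183.4]
top next 116 rect [538.1 298.9] [20.  38.1] 18.2 z 0.1574 mean [537.  296.8]
top ref 52 rect [ 598.6 -110.6] [17.  26.8] 7.2 z 0.1674 mean [ 598.  -108.1]
top rack 1178 rect [542.6 244.6] [ 68.8 242.2] 18.2 z nan mean [nan nan]
top tower 1929 rect [ 597.4 -166. ] [177.7 183.7] 22.5 z nan mean [nan nan]
top key 111 rect [ 537.4 -220.4] [39.7 48.1] 0.2 z 0.0921 mean [ 536.2 -218.6]
scene done 121 rect [ 696.8 -294. ] [ 26.2 312.2] 32.7 z nan mean [nan nan]
scene next 237 rect [591.6 245.5] [ 32.9 192.4] 45.1 z nan mean [nan nan]
scene ref 71 rect [ 619.7 -142. ] [ 19.1 105. ] 28.9 z 0.1622 mean [ 599.9 -107.8]
scene rack 1912 rect [nan nan] [0. 0.] 0.0 z nan mean [nan nan]
scene tower 1578 rect [ 608.6 -203.5] [312.6 166.5] 84.8 z nan mean [nan nan]
scene key 124 rect [ 532.5 -218.9] [51.1 36.3] 59.5 z 0.0904 mean [ 532.3 -211.2]
```

View pics/crop1.png

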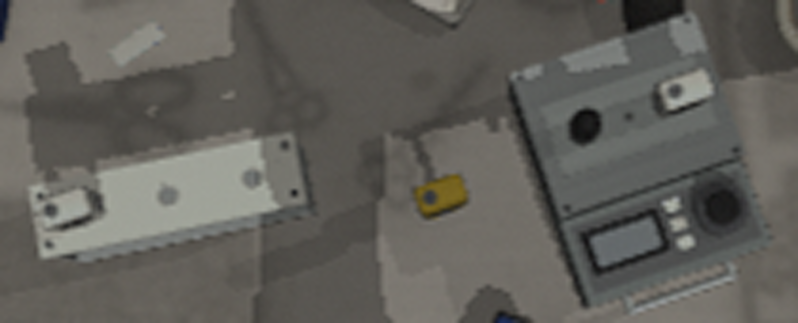

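The crop settles it. White logger_done at (685,90) stands beside the black reference at (585,125), logger_next is at (72,208) in the rack with free places at (168,195) and (252,178), and the yellow one at (440,195) stays put. I'll move in and refine with the wrist camera.

```bash
python3 -m jog '[[1,0.95,-1,-0.35,0],[1,0.95,-1,-0.35,0],[1,0.95,-1,-0.35,0],[1,0.95,-1,-0.35,0],[1,0.95,-1,-0.35,0],[1,0.95,-1,-0.35,0],[1,0.95,-1,-0.35,0],[1,0.95,-1,-0.35,0],[1,0.95,-1,-0.35,0],[1,0.95,-1,-0.35,0],[1,0.95,-1,-0.35,0],[1,0.95,-1,-0.35,0]]' 20
cat >> h.py <<'E'
from scipy.spatial.transform import Rotation as R
def toolT(o):
    T=np.eye(4);T[:3,:3]=R.from_euler("xyz",o["tool_rot"],degrees=True).as_matrix();T[:3,3]=o["tool_pos"];return T
def go(o,target,yaw=None):
    d=toolT(o)[:3,:3].T@(np.array(target)-o["tool_pos"])
    print("pose",np.round(o["tool_pos"],4),np.round(o["tool_rot"],2),"shares",np.round(d/.02,2),"yaw" ,None if yaw is None else round(-(yaw-o["tool_rot"][2])/45,3))
E
python3 - <<'E'
from cell import *; from h import *
o=env.get_obs();c=read_camera("wrist");print(c["T_tool_cam"],c["mtx"],o["time_s"])
go(o,(.58,-.17,.32),19.2)
E
```

```text
time_s: 1.1
tool_pos: [0.3388, -0.3232, 0.3235]
tool_rot: [-180.0, 0.0, 17.1]
force: [0.5, 0.3, 1.0]
grip_width: 0.0871
grasp_force: 0.0
[[-4.85497323e-04 -9.55488642e-01 -2.95027490e-01  8.03481499e-02]
 [ 9.99999841e-01 -3.79624574e-04 -4.16131655e-04 -4.67040930e-04]
 [ 2.85609385e-04 -2.95027645e-01  9.55488675e-01 -1.44847566e-01]
 [ 0.00000000e+00  0.00000000e+00  0.00000000e+00  1.00000000e+00]] [[313.48642022   0.         253.07465077]
 [  0.         313.48642022 192.84053393]
 [  0.           0.           1.        ]] 1.1
pose [ 0.3388 -0.3232  0.3235] [-1.7998e+02  3.0000e-02  1.7120e+01] shares [13.78 -3.77  0.17] yaw -0.046
```

```bash
python3 -m jog '[[1,1,-0.33,0,-0.046],[1,1,-0.33,0,0],[1,1,-0.33,0,0],[1,1,-0.33,0,0],[1,1,-0.33,0,0],[1,1,-0.33,0,0],[1,1,-0.33,0,0],[1,1,-0.33,0,0],[1,1,-0.33,0,0],[1,1,-0.33,0,0],[1,0.5,-0.2,0,0],[1,0,0,0,0]]'
python3 - <<'E'
from cell import *; from h import *
o=env.get_obs();c=read_camera("wrist");np.savez("pics/w1.npz",T=toolT(o)@c["T_tool_cam"],**c)
print(o["tool_pos"],o["tool_rot"])
cv2.imwrite("pics/w1.png",cv2.resize(c["color"][:,:,::-1],(800,600),interpolation=cv2.INTER_CUBIC))
E
```

```text
time_s: 2.15
tool_pos: [0.516, -0.1876, 0.3226]
tool_rot: [-179.9, -0.0, 19.5]
force: [-0.3, 0.8, -0.2]
grip_width: 0.0869
grasp_force: 0.0
[ 0.51595632 -0.18761353  0.32262173] [-1.79867172e+02 -2.38540396e-02  1.94808710e+01]
```

View pics/w1.png

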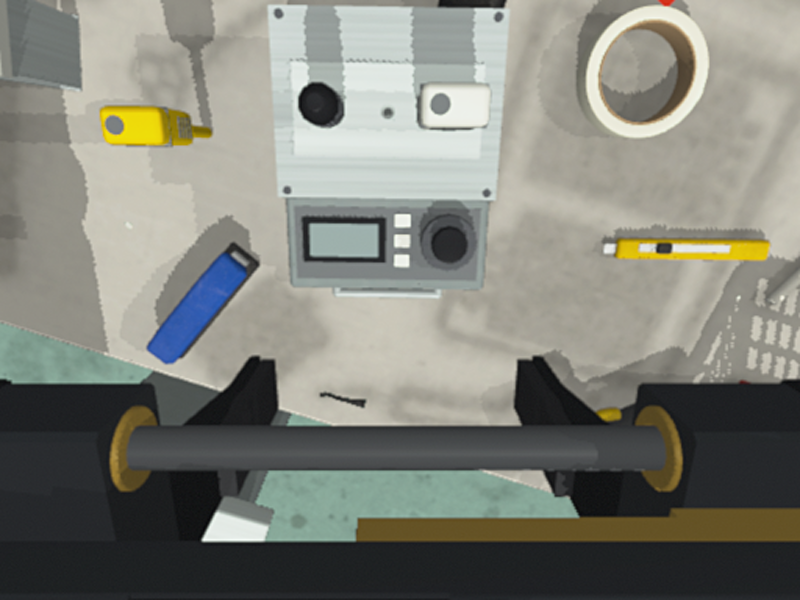

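The wrist view shows the reference at (320,104), logger_done at (455,105), the key at (450,242) and the narrow bore at (387,112). The wells line up with the image rows.

```bash
cat >> h.py <<'E'
def ray(c,T,u,v,z):
    K=c["mtx"];d=T[:3,:3]@np.array([(u-K[0,2])/K[0,0],(v-K[1,2])/K[1,1],1]);return T[:3,3]+d*(z-T[2,3])/d[2]
def blob(c,T,seed,r,zl,zh,zp,n):
    "rect of pixels near seed with world height in band, projected to plane zp"
    w=cloud(c,T);m=((w[...,2]>zl)&(w[...,2]<zh)).astype(np.uint8)
    mm=np.zeros_like(m);u,v=seed;mm[max(0,v-r):v+r,max(0,u-r):u+r]=1
    _,l,st,_=cv2.connectedComponentsWithStats(m*mm);k=l[v,u];m=l==k
    ys,xs=np.nonzero(m);P=np.array([ray(c,T,a,b,zp)[:2]*1000 for a,b in zip(xs,ys)],np.float32)
    q=cv2.minAreaRect(P);print(n,k,len(P),"rect",np.round(q[0],1),np.round(q[1],1),round(q[2],1),"mean",np.round(P.mean(0),1),"z",np.round(np.median(w[m][:,2]),4))
E
python3 - <<'E'
from h import *
c=dict(np.load("pics/w1.npz"));T=c["T"]
s=.64
blob(c,T,(int(460*s),int(104*s)),40,.16,.18,.170,"done")
blob(c,T,(int(320*s),int(104*s)),30,.16,.18,.172,"ref")
blob(c,T,(int(450*s),int(242*s)),22,.086,.11,.092,"key")
blob(c,T,(int(310*s),int(180*s)),140,.100,.112,.106,"tower")
w=cloud(c,T)
for u,v in((387,112),(350,150),(310,180),(450,242),(350,275)):print(u,v,np.round(w[int(v*s),int(u*s)],4), np.round(ray(c,T,387*s,112*s,.108),4)if u==387 else"")
C=np.array([ray(c,T,u*s,v*s,.106)[:2] for u,v in((287,190),(487,193),(498,16),(279,14))]);print(C)
E
```

```text
done 1 1250 rect [ 626.5 -183.3] [23.  39.5] 19.4 mean [ 626.4 -183.2] z 0.1691
ref 1 542 rect [ 600.9 -110. ] [22.1 21.1] 17.4 mean [ 601.1 -110. ] z 0.1686
key 1 1000 rect [ 541.  -220.9] [43.  42.5] 76.6 mean [ 541.2 -220.8] z 0.0923
tower 1 15928 rect [ 616.6 -145.2] [122.8 157.8] 18.6 mean [ 619.3 -142.2] z 0.1061
387 112 [ 0.6158 -0.1434  0.0689] [ 0.6131 -0.146   0.108 ]
350 150 [ 0.5809 -0.1297  0.108 ] 
310 180 [ 0.5517 -0.1082  0.1058] 
450 242 [ 0.5437 -0.2202  0.1014] 
350 275 [ 0.4877 -0.1572  0.0811] 
[[ 0.5393853  -0.09507488]
 [ 0.58552947 -0.23200248]
 [ 0.69284331 -0.19510497]
 [ 0.64629074 -0.05955559]]
```

```bash
python3 - <<'E'
from cell import *; from h import *
go(env.get_obs(),(.6263,-.1834,.142),19.3)
E
```

```text
pose [ 0.5147 -0.1894  0.3228] [-1.7992e+02  5.0000e-02  1.9350e+01] shares [5.37 1.58 9.03] yaw 0.001
```

```bash
python3 -m jog '[[1,0.9,0.26,0.3,0],[1,0.9,0.26,0.5,0],[1,0.9,0.26,0.5,0],[1,0.9,0.26,0.5,0],[1,0.9,0.26,0.6,0],[1,0.87,0.28,0.6,0],[1,0,0,0,0],[1,0,0,0,0],[1,0,0,0,0]]'
python3 - <<'E'
from cell import *; from h import *
o=env.get_obs();go(o,(.6263,-.1834,.142),19.3)
c=read_camera("wrist");T=toolT(o)@c["T_tool_cam"]
p=(np.linalg.inv(T)@[.6263,-.1834,.17,1])[:3];uv=c["mtx"]@p;uv=(uv/uv[2])[:2].astype(int);print(uv)
blob(c,T,tuple(uv),70,.155,.19,.170,"done")
E
```

```text
time_s: 2.95
tool_pos: [0.6252, -0.1862, 0.2637]
tool_rot: [180.0, 0.1, 19.1]
force: [0.7, 0.0, 0.6]
grip_width: 0.087
grasp_force: 0.0
pose [ 0.6252 -0.1862  0.2637] [1.7997e+02 6.0000e-02 1.9100e+01] shares [ 0.1  -0.12  6.08] yaw -0.004
[250 198]
done 1 1489 rect [ 629.8 -182.8] [25.1 39.1] 19.1 mean [ 630.1 -182.8] z 0.1689
```

```bash
python3 -m jog '[[1,0.15,-0.1,0.3,0],[1,0,0,0.8,0],[1,0,0,0.9,0],[1,0,0,0.9,0],[1,0,0,0.9,0],[1,0,0,0.9,0],[1,0,0,0.7,0],[1,0,0,0.45,0],[1,0,0,0.2,0],[1,0,0,0,0]]'
python3 -m jog '[[0.3,0,0,0,0],[0.3,0,0,0,0],[0.3,0,0,0,0],[0.3,0,0,0,0],[0.3,0,0,0,0],[0.3,0,0,0,0],[0.3,0,0,0,0],[0.3,0,0,0,0]]' 25
```

```text
time_s: 3.83
tool_pos: [0.6279, -0.1819, 0.142]
tool_rot: [-180.0, 0.0, 19.2]
force: [0.5, -0.0, 0.8]
grip_width: 0.0872
grasp_force: 0.0
time_s: 4.5
tool_pos: [0.6284, -0.1819, 0.1426]
tool_rot: [180.0, 0.0, 19.2]
force: [-0.7, -0.5, 0.2]
grip_width: 0.0415
grasp_force: 0.4
```

```bash
python3 -m jog '[[0.2,0,0,0,0],[0.2,0,0,0,0],[0.2,0,0,0,0],[0.2,0,0,0,0],[0.2,0,0,0,0],[0.2,0,0,0,0]]' 25
python3 -m jog '[[0.2,0,0,-0.2,0],[0.2,0,0,-0.4,0],[0.2,0,0,-0.6,0],[0.2,0,0,-0.8,0],[0.2,0,0,-0.8,0],[0.2,0,0,-0.8,0],[0.2,0,0,-0.8,0],[0.2,0,0,-0.8,0],[0.2,0,0,-0.8,0],[0.2,0,0,-0.8,0],[0.2,0,0,-0.7,0],[0.2,0,0,-0.5,0]]'
```

```text
time_s: 5.0
tool_pos: [0.6284, -0.1823, 0.1426]
tool_rot: [180.0, -0.0, 19.2]
force: [0.8, -2.3, -0.2]
grip_width: 0.0398
grasp_force: 25.0
time_s: 6.0
tool_pos: [0.6284, -0.1804, 0.3056]
tool_rot: [-180.0, -0.1, 19.3]
force: [-0.0, 0.4, -0.5]
grip_width: 0.0399
grasp_force: 25.0
```

```bash
python3 -m jog '[[0.2,-0.1,-0.3,-0.3,0],[0.2,-0.1,-0.6,0,0],[0.2,-0.1,-0.9,0,0],[0.2,-0.1,-1,0,0],[0.2,-0.1,-1,0,0],[0.2,-0.1,-1,0,0],[0.2,-0.1,-1,0,0],[0.2,0,-1,0,0],[0.2,0,-1,0,0],[0.2,0,-1,0,0],[0.2,0,-1,0,0],[0.2,0,-1,0,0]]' && python3 -m jog '[[0.2,-0.05,-1,0,0],[0.2,-0.05,-1,0,0],[0.2,-0.05,-1,0,0],[0.2,-0.05,-1,0,0],[0.2,-0.05,-1,0,0],[0.2,0,-0.6,0,0],[0.2,0,-0.3,0,0.087],[0.2,0,0,0,0.088],[0.2,0,0,0,0],[0.2,0,0,0,0]]'
python3 - <<'E'
from cell import *; from h import *
o=env.get_obs();c=read_camera("wrist");np.savez("pics/w2.npz",T=toolT(o)@c["T_tool_cam"],**c)
print(o["tool_pos"],o["tool_rot"])
cv2.imwrite("pics/w2.png",cv2.resize(c["color"][:,:,::-1],(800,600),interpolation=cv2.INTER_CUBIC))
E
```

```text
time_s: 7.0
tool_pos: [0.5421, 0.0197, 0.3076]
tool_rot: [-180.0, 0.1, 19.3]
force: [0.2, 0.2, -0.5]
grip_width: 0.0394
grasp_force: 25.0
time_s: 7.83
tool_pos: [0.5, 0.1273, 0.308]
tool_rot: [180.0, 0.1, 11.4]
force: [0.5, 0.5, -1.0]
grip_width: 0.0401
grasp_force: 25.0
[0.4999647  0.12730724 0.30798438] [1.79979465e+02 6.66050135e-02 1.14238614e+01]
```

View pics/w2.png

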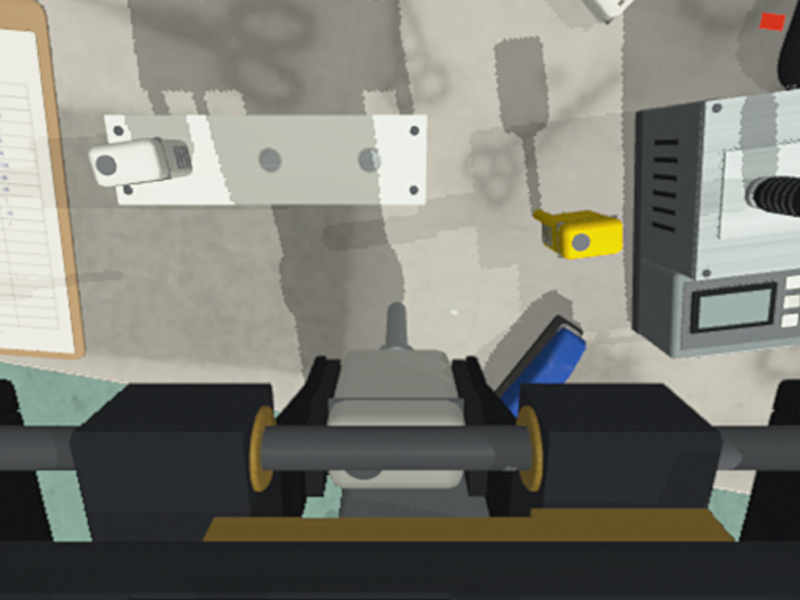

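The rack is square to the image. Its free holes are at (269,160) for the middle place and (369,160) for place2. logger_next is at left (135,160), and the held stem tip is near (396,305).

```bash
python3 - <<'E'
from h import *
c=dict(np.load("pics/w2.npz"));T=c["T"];s=.64
g=cv2.cvtColor(c["color"],cv2.COLOR_RGB2GRAY);w=cloud(c,T)
P=[]
for u,v in((269,160),(369,160)):
    u,v=int(u*s),int(v*s);p=w[v-14:v+15,u-14:u+15,2]
    m=((p<.085)|np.isnan(p));ys,xs=np.nonzero(m);print("hole depth n",m.sum(),xs.mean()+u-14,ys.mean()+v-14,"z",np.nanmedian(p))
    q=g[v-14:v+15,u-14:u+15].astype(float);med=np.median(q);m2=(np.abs(q-med)>18).astype(np.uint8)
    _,l,st,ce=cv2.connectedComponentsWithStats(m2);k=1+np.argmax(st[1:,4]);cx,cy=ce[k]+[u-14,v-14];print(" color",st[k],cx,cy)
    P.append(ray(c,T,cx,cy,.096)); print(np.round(P[-1],4))
K=np.array([ray(c,T,u*s,v*s,.096)[:2] for u,v in((118,131),(414,130),(414,189),(127,189),)]);print("screws",K.round(4))
m=(w[...,2]>.09)&(w[...,2]<.1);m=m.astype(np.uint8);_,l,st,_=cv2.connectedComponentsWithStats(m);k=l[int(185*s),int(250*s)];ys,xs=np.nonzero(l==k)
A=np.array([ray(c,T,a,b,.096)[:2]*1000 for a,b in zip(xs,ys)],np.float32);print("plate",cv2.minAreaRect(A))
blob(c,T,(int(120*s),int(162*s)),40,.150,.165,.158,"next")
tip=w[int(295*s):int(345*s),int(380*s):int(412*s)];tm=tip[(tip[...,2]>.15)];print("tip",tm[:,2].min(),np.median(tm[tm[:,2]<.21],0),len(tm))
o=T@np.linalg.inv(np.eye(4))
E
```

```text
hole depth n 122 173.5 101.75409836065573 z 0.09534117124734098
 color [  7   6  15  17 190] 172.23684210526315 102.01052631578948
[0.5548 0.2289 0.096 ]
hole depth n 144 236.32638888888889 101.75694444444444 z 0.09530421468021111
 color [  7   0  22  29 409] 241.75794621026895 101.69682151589242
[0.5701 0.1545 0.096 ]
screws [[0.5529 0.3332]
 [0.5938 0.1336]
 [0.555  0.1254]
 [0.5146 0.3256]]
plate ((554.4937744140625, 229.16766357421875), (59.84572219848633, 219.74343872070312), 11.396293640136719)
next 1 1189 rect [541.3 294.8] [23.5 41.1] 19.0 mean [541.5 294.9] z 0.1571
tip 0.20073154903542917 [0.50204844 0.12799605 0.2053589 ] 333
```

```bash
python3 - <<'E'
from cell import *; from h import *
go(env.get_obs(),(.5703,.1609,.225),11.4)
E
```

```text
pose [0.5002 0.1271 0.3081] [1.7998e+02 6.0000e-02 1.1400e+01] shares [ 3.78 -0.97  4.15] yaw 0.0
```

```bash
python3 -m jog '[[0.2,0.5,-0.15,0,0],[0.2,0.9,-0.25,0.1,0],[0.2,0.9,-0.25,0.5,0],[0.2,0.9,-0.22,0.8,0],[0.2,0.58,-0.1,0.8,0],[0.2,0,0,0.8,0],[0.2,0,0,0.7,0],[0.2,0,0,0.45,0],[0.2,0,0,0,0],[0.2,0,0,0,0]]'
python3 - <<'E'
from cell import *; from h import *
o=env.get_obs();go(o,(.5703,.1609,.1312),11.4)
c=read_camera("wrist");T=toolT(o)@c["T_tool_cam"]
w=cloud(c,T);R_=T[:3,:3]
d=(w-[.5683,.1605,0]);m=(w[...,2]>.098)&(w[...,2]<.15)&(np.hypot(d[...,0],d[...,1])<.03)
print("stem pts",m.sum(),np.nanmedian(w[m],0) if m.any() else"")
cv2.imwrite("pics/w3.png",cv2.resize(c["color"][:,:,::-1],(800,600),interpolation=cv2.INTER_CUBIC))
E
```

```text
time_s: 8.72
tool_pos: [0.5708, 0.1608, 0.2254]
tool_rot: [180.0, 0.0, 11.3]
force: [-0.0, -0.1, -0.7]
grip_width: 0.0395
grasp_force: 25.0
pose [0.5708 0.1608 0.2254] [1.800e+02 4.000e-02 1.132e+01] shares [-0.02 -0.01  4.71] yaw -0.002
stem pts 154 [0.57304091 0.16107896 0.13580574]
```

View pics/w3.png

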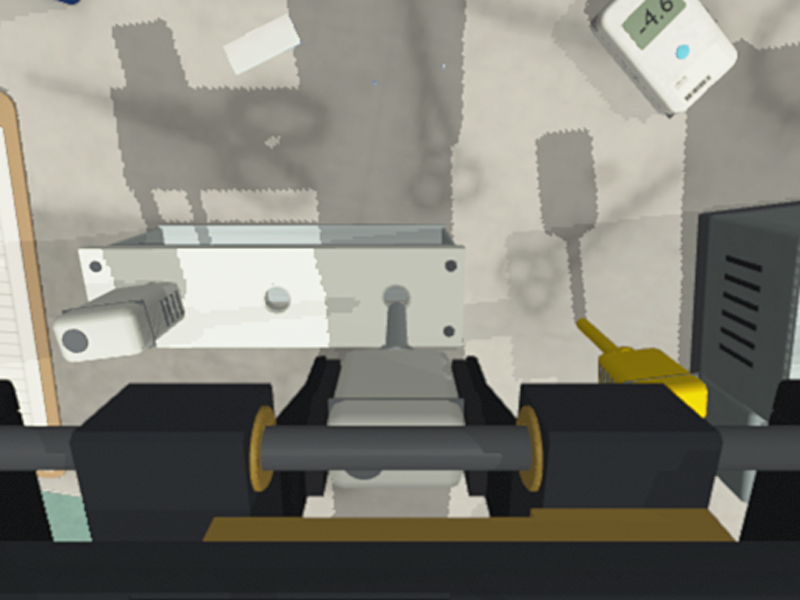

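The stem at (396,320) lines up with the place2 hole at (396,297). I'll lower it.

```bash
python3 -m jog '[[0.2,0,0,0.4,0],[0.2,0,0,0.6,0],[0.2,0,0,0.6,0],[0.2,0,0,0.6,0],[0.2,0,0,0.6,0],[0.2,0,0,0.6,0],[0.2,0,0,0.5,0],[0.2,0,0,0.3,0],[0.2,0,0,0.2,0],[0.2,0,0,0.1,0],[0.2,0,0,0,0]]'
```

```text
time_s: 9.68
tool_pos: [0.571, 0.1612, 0.1353]
tool_rot: [-180.0, 0.0, 11.3]
force: [-0.2, 0.6, -0.2]
grip_width: 0.0398
grasp_force: 25.0
```

```bash
python3 -m jog '[[0.2,0,0,0.08,0],[0.2,0,0,0.08,0],[0.2,0,0,0.06,0],[0.2,0,0,0,0]]'
```

```text
time_s: 10.02
tool_pos: [0.5709, 0.1611, 0.1311]
tool_rot: [180.0, -0.0, 11.3]
force: [-0.0, 0.4, -0.1]
grip_width: 0.0399
grasp_force: 25.0
```

```bash
python3 -m jog '[[0.2,0,0,0.05,0],[0.2,0,0,0,0]]';python3 -m jog '[[0.2,0,0,0.05,0],[0.2,0,0,0,0]]'
```

```text
time_s: 10.18
tool_pos: [0.5711, 0.1612, 0.1306]
tool_rot: [180.0, -0.0, 11.3]
force: [-1.0, 0.4, 2.1]
grip_width: 0.0401
grasp_force: 25.0
time_s: 10.35
tool_pos: [0.5712, 0.1612, 0.1305]
tool_rot: [180.0, -0.0, 11.3]
force: [-2.3, -1.0, 6.9]
grip_width: 0.0398
grasp_force: 25.0
```

```bash
python3 -m jog '[[0.75,0,0,0,0],[0.75,0,0,0,0],[0.75,0,0,0,0],[0.75,0,0,0,0],[0.75,0,0,-0.3,0],[0.75,0,0,-0.8,0],[0.75,0,0,-1,0],[0.75,0,0,-1,0],[0.75,0,0,-1,0],[1,-0.1,-0.2,-1,0],[1,-0.2,-0.6,-1,0],[1,-0.3,-0.9,-1,0]]' && python3 -m jog '[[1,-0.3,-1,-0.6,0],[1,-0.3,-1,0,0],[1,-0.3,-1,0,0],[1,-0.3,-1,0,0],[1,-0.3,-0.8,0,0],[1,-0.3,-0.5,0,0],[1,-0.1,0,0,0],[1,0,0,0,0],[1,0,0,0,0]]'
python3 - <<'E'
from cell import *; from h import *
o=env.get_obs();c=read_camera("wrist");np.savez("pics/w4.npz",T=toolT(o)@c["T_tool_cam"],**c);print(o["tool_pos"],o["tool_rot"])
cv2.imwrite("pics/w4.png",cv2.resize(c["color"][:,:,::-1],(800,600),interpolation=cv2.INTER_CUBIC))
E
```

```text
time_s: 11.35
tool_pos: [0.5532, 0.1904, 0.2723]
tool_rot: [179.9, -0.0, 11.1]
force: [-0.4, -0.0, -0.2]
grip_width: 0.0783
grasp_force: 0.0
time_s: 12.1
tool_pos: [0.4952, 0.2872, 0.2831]
tool_rot: [179.9, -0.0, 11.2]
force: [0.0, -0.4, 0.0]
grip_width: 0.0867
grasp_force: 0.0
[0.49523901 0.2872084  0.28310989] [ 1.79929660e+02 -1.88666934e-02  1.12146259e+01]
```

View pics/w4.png

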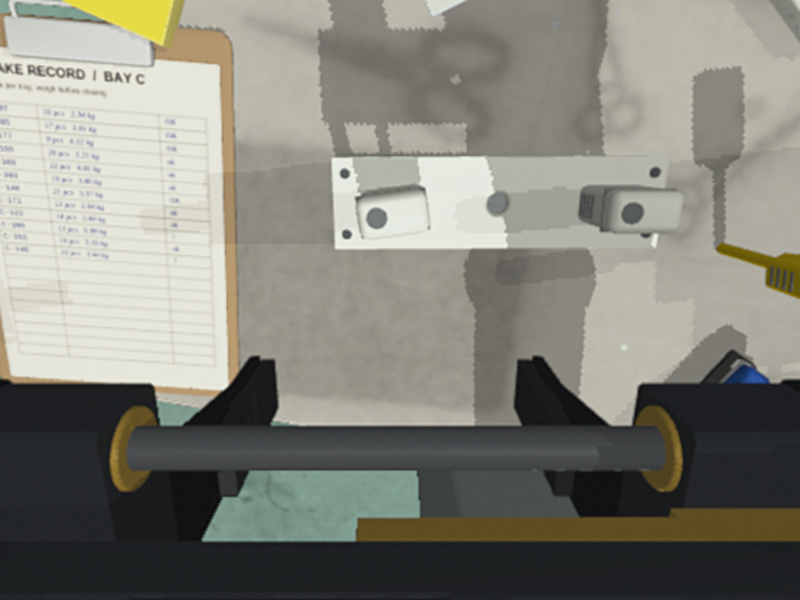

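logger_done now stands home and upright in place2 (630,208). logger_next is at (393,212), turned slightly relative to the rack.

```bash
python3 - <<'E'
from h import *; from cell import env
c=dict(np.load("pics/w4.npz"));T=c["T"];s=.64
blob(c,T,(int(393*s),int(212*s)),45,.1535,.165,.158,"next")
blob(c,T,(int(632*s),int(205*s)),45,.1535,.165,.158,"done")
w=cloud(c,T)
go(env.get_obs(),(.5400,.2968,.25),17)
E
```

```text
next 1 1179 rect [541.1 298. ] [23.3 38.8] 18.8 mean [541.1 297.9] z 0.1572
done 1 1201 rect [569.5 163.5] [22.8 39.7] 11.2 mean [569.4 163. ] z 0.1572
pose [0.4955 0.287  0.283 ] [ 1.7994e+02 -1.0000e-02  1.1180e+01] shares [ 2.28 -0.05  1.65] yaw -0.129
```

```bash
python3 -m jog '[[1,0.7,-0.03,0.2,0],[1,0.9,-0.03,0.5,0],[1,0.76,-0.03,0.8,-0.085],[1,0,0,0.8,-0.085],[1,0,0,0.5,0],[1,0,0,0.2,0],[1,0,0,0,0],[1,0,0,0,0]]'
python3 - <<'E'
from h import *; from cell import *
o=env.get_obs();go(o,(.5415,.298,.1306),18.8)
c=read_camera("wrist");T=toolT(o)@c["T_tool_cam"]
p=(np.linalg.inv(T)@[.541,.298,.158,1])[:3];uv=c["mtx"]@p;uv=(uv/uv[2])[:2].astype(int)
blob(c,T,tuple(uv),80,.1535,.165,.158,"next")
E
```

```text
time_s: 12.82
tool_pos: [0.5405, 0.2995, 0.2237]
tool_rot: [180.0, -0.0, 18.9]
force: [0.8, 0.0, -0.5]
grip_width: 0.087
grasp_force: 0.0
pose [0.5405 0.2995 0.2237] [ 1.7998e+02 -4.0000e-02  1.8880e+01] shares [0.02 0.09 4.66] yaw 0.002
next 1 1548 rect [542.4 298.9] [22.9 38.3] 18.9 mean [542.1 298.6] z 0.1573
```

```bash
python3 -m jog '[[1,0.06,0.07,0.5,0],[1,0,0,0.8,0],[1,0,0,0.9,0],[1,0,0,0.9,0],[1,0,0,0.8,0],[1,0,0,0.5,0],[1,0,0,0.2,0],[1,0,0,0.05,0],[1,0,0,0,0]]'
python3 -m jog '[[0.3,0,0,0,0],[0.3,0,0,0,0],[0.3,0,0,0,0],[0.3,0,0,0,0],[0.3,0,0,0,0],[0.3,0,0,0,0],[0.2,0,0,0,0],[0.2,0,0,0,0],[0.2,0,0,0,0],[0.2,0,0,0,0],[0.2,0,0,0,0],[0.2,0,0,0,0]]' 25
```

```text
time_s: 13.62
tool_pos: [0.5423, 0.299, 0.1306]
tool_rot: [-180.0, -0.0, 19.0]
force: [-0.0, 0.4, 0.8]
grip_width: 0.0868
grasp_force: 0.0
time_s: 14.62
tool_pos: [0.542, 0.2986, 0.1301]
tool_rot: [180.0, 0.0, 19.0]
force: [-0.6, -0.6, 0.4]
grip_width: 0.04
grasp_force: 25.0
```

```bash
python3 -m jog '[[0.2,0,0,-0.2,0],[0.2,0,0,-0.5,0],[0.2,0,0,-0.8,0],[0.2,0,0,-1,0],[0.2,0,0,-1,0],[0.2,0,0,-1,0],[0.2,0,0,-1,0],[0.2,0,0,-1,0],[0.2,0,0.1,-1,0],[0.2,-0.1,0.3,-1,0],[0.2,-0.15,0.6,-0.6,0],[0.2,-0.15,0.9,-0.3,0]]' && python3 -m jog '[[0.2,-0.15,1,0,0],[0.2,-0.15,1,0,0],[0.2,-0.15,1,0,0],[0.2,-0.15,1,0,0],[0.2,-0.15,1,0,0],[0.2,-0.15,1,0,0],[0.2,-0.15,1,0,0],[0.2,-0.15,1,0,0],[0.2,-0.15,1,0,0],[0.2,-0.15,1,0,0],[0.2,-0.15,1,0,0],[0.2,-0.15,1,0,0]]' && python3 -m jog '[[0.2,-0.15,1,0,0],[0.2,-0.15,1,0,0],[0.2,-0.15,1,0,0],[0.2,-0.15,1,0,0],[0.2,-0.15,1,0,0],[0.2,-0.15,1,0,0],[0.2,-0.15,1,0,0],[0.2,-0.15,1,0,0],[0.2,-0.15,0.9,0,0],[0.2,-0.15,0.7,0,0],[0.2,0,0.3,0,0],[0.2,0,0,0,0]]'
cat > look.py <<'E'
from h import *; from cell import *; import sys
o=env.get_obs();go(o,(.6284,-.182,.23),19.3)
c=read_camera("wrist");T=toolT(o)@c["T_tool_cam"];w=cloud(c,T)
L=np.linalg.inv(toolT(o));q=w@L[:3,:3].T+L[:3,3]   # tool frame
for a,b in((.05,.065),(.065,.08),(.08,.095),(.095,.107)):
    m=(q[...,2]>a)&(q[...,2]<b)&(np.hypot(q[...,0],q[...,1])<.02);print("stem toolframe",a,m.sum(),np.nanmedian(q[m],0).round(4),"ymid",((q[m][:,1].min()+q[m][:,1].max())/2).round(4) if m.any() else"")
u,v=0,0;p=(np.linalg.inv(T)@[.6263,-.1834,.108,1])[:3];uv=c["mtx"]@p;print("well px (800)",(uv/uv[2])[:2]/.64)
cv2.imwrite(sys.argv[1],cv2.resize(c["color"][:,:,::-1],(800,600),interpolation=cv2.INTER_CUBIC))
np.savez("pics/wl.npz",T=T,**c)
E
python3 look.py pics/w5.png
```

```text
time_s: 15.62
tool_pos: [0.5461, 0.2627, 0.3214]
tool_rot: [-179.9, -0.2, 19.2]
force: [0.1, -0.5, -1.1]
grip_width: 0.0399
grasp_force: 25.0
time_s: 16.62
tool_pos: [0.5907, 0.0209, 0.3191]
tool_rot: [180.0, -0.0, 19.0]
force: [-0.1, 0.9, -0.9]
grip_width: 0.0399
grasp_force: 25.0
time_s: 17.62
tool_pos: [0.6267, -0.1773, 0.3179]
tool_rot: [-180.0, 0.0, 18.8]
force: [0.0, 0.5, -0.3]
grip_width: 0.0399
grasp_force: 25.0
pose [ 0.6267 -0.1773  0.3179] [-1.800e+02  2.000e-02  1.882e+01] shares [0.01 0.25 4.4 ] yaw -0.011
stem toolframe 0.05 104 [ 0.0028 -0.0006  0.0569] ymid -0.0003
stem toolframe 0.065 90 [ 0.0027 -0.0003  0.0721] ymid -0.0003
stem toolframe 0.08 77 [0.0028 0.0001 0.0874] ymid 0.0
stem toolframe 0.095 45 [2.700e-03 1.000e-04 1.013e-01] ymid -0.0003
well px (800) [403.87817604 266.66269143]
```

View pics/w5.png

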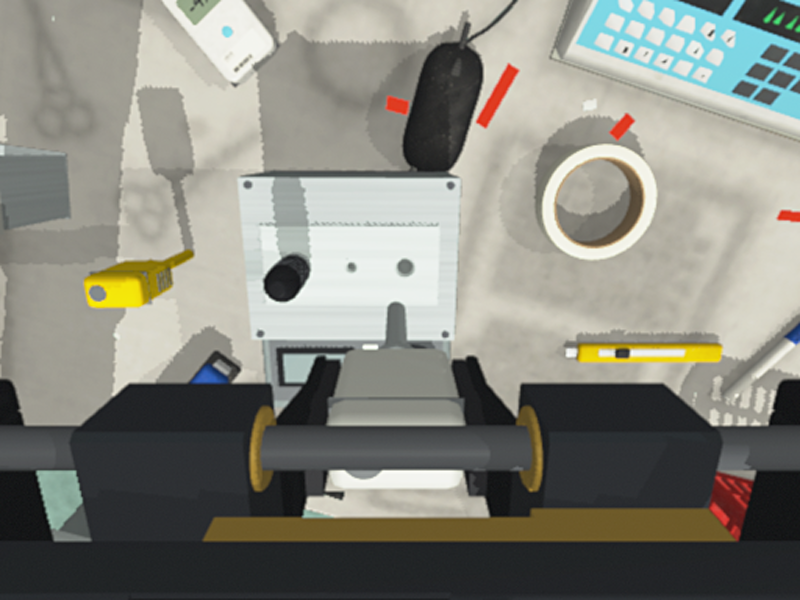

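```bash
python3 - <<'E'
from h import *
c=dict(np.load("pics/wl.npz"));T=c["T"];w=cloud(c,T);u,v=int(404*.64),int(267*.64)
p=w[v-14:v+14,u-14:u+14,2];print(np.round(p[::2,::2]*1000).astype(int))
m=(p<.1);ys,xs=np.nonzero(m);print(m.sum(),xs.min(),xs.max(),ys.min(),ys.max())
g=cv2.cvtColor(c["color"],cv2.COLOR_RGB2GRAY)[v-14:v+14,u-14:u+14];print(g[::2,::2])
print(u-14,v-14)
E
```

```text
[[                 107                  106                  108
                   107                  107                  108
                   108                  108                  107
                   108                  108                  108
                   107                  108]
 [                 108                  106                  109
                   108                  107                  108
                   108 -9223372036854775808                  107
                   108                  108                  107
                   107                  108]
 [                 107                  108                  108
                   108                  108                  108
                   106                  105                  106
                   109                  106                  108
                   107                  108]
 [                 108                  109                  107
                   108                  108                  109
                   108                  108            
[... 3379 characters left out ...]
 235 235 235 235 235 235 236 236 236 236]
 [234 234 235 234 235 235 236 237 235 236 236 235 235 235]
 [238 238 238 238 238 240 192 129 140 203 234 238 238 238]
 [239 239 239 239 238 194 110 116 114 114 199 241 239 239]
 [238 238 238 239 236 155 115 121 119 110 163 236 239 239]
 [238 238 238 239 233 176 113 119 118 112 174 238 239 239]
 [238 238 238 238 238 203 150 118 120 147 202 239 238 238]
 [238 238 238 238 238 235 193 171 167 216 239 238 237 237]
 [237 237 237 237 237 237 238 236 238 238 237 237 236 236]
 [236 236 236 236 236 236 236 237 237 237 237 237 237 237]
 [235 235 235 235 235 235 236 236 236 236 236 236 236 236]]
244 156<stdin>:3: RuntimeWarning: invalid value encountered in cast
```

The wrist view shows the empty well1 at (404,267), the small bore at (351,267) and the held stem straight above at (396,320). I'll take the well's exact centre.

```bash
python3 - <<'E'
from h import *; from cell import env
c=dict(np.load("pics/wl.npz"));T=c["T"]
g=cv2.cvtColor(c["color"],cv2.COLOR_RGB2GRAY)[156:184,244:272]
m=(g<218).astype(np.uint8);_,l,st,ce=cv2.connectedComponentsWithStats(m);k=l[14,15];print(st[k],ce[k])
e=ray(c,T,st[k][0]+(st[k][2]-1)/2+244,st[k][1]+(st[k][3]-1)/2+156,.108);p=ray(c,T,*(ce[k]+[244,156]),.108);print(p,e)
o=env.get_obs();X=toolT(o)[:3,0]
go(o,p+X*.0019+[0,0,.12],19.2)
E
```

```text
[  9   9  13  12 119] [14.98319328 14.79831933]
[ 0.62633661 -0.18400205  0.108     ] [ 0.62667752 -0.18390453  0.108     ]
pose [ 0.6267 -0.1754  0.318 ] [-1.7995e+02 -1.0000e-02  1.8950e+01] shares [-0.06  0.41  4.5 ] yaw -0.006
```

```bash
python3 -m jog '[[0.2,0,0.2,0.3,0],[0.2,-0.03,0.2,0.7,0],[0.2,-0.03,0,0.9,0],[0.2,0,0,0.9,0],[0.2,0,0,0.8,0],[0.2,0,0,0.5,0],[0.2,0,0,0.3,0],[0.2,0,0,0.1,0],[0.2,0,0,0,0],[0.2,0,0,0,0],[0.2,0,0,0,0],[0.2,0,0,0,0]]';python3 look.py pics/w6.png; python3 - <<'E'
from h import *; from cell import env
o=env.get_obs();go(o,(.6281,-.1834,.228),19.2)
E
```

```text
time_s: 18.67
tool_pos: [0.6286, -0.1834, 0.2291]
tool_rot: [179.9, -0.1, 19.0]
force: [-0.2, -0.0, -1.4]
grip_width: 0.0396
grasp_force: 25.0
pose [ 0.6286 -0.1834  0.2291] [ 1.7995e+02 -7.0000e-02  1.8970e+01] shares [ 0.01 -0.07 -0.04] yaw -0.007
stem toolframe 0.05 107 [0.0029 0.     0.0568] ymid -0.0003
stem toolframe 0.065 91 [ 0.0027 -0.0007  0.072 ] ymid -0.0003
stem toolframe 0.08 70 [0.0028 0.0001 0.0873] ymid 0.0
stem toolframe 0.095 48 [ 0.0027 -0.0003  0.1009] ymid -0.0003
well px (800) [394.94339179 302.26349124]
pose [ 0.6285 -0.1835  0.2289] [ 1.7995e+02 -5.0000e-02  1.8960e+01] shares [-0.02 -0.01  0.05] yaw -0.005
```

View pics/w6.png

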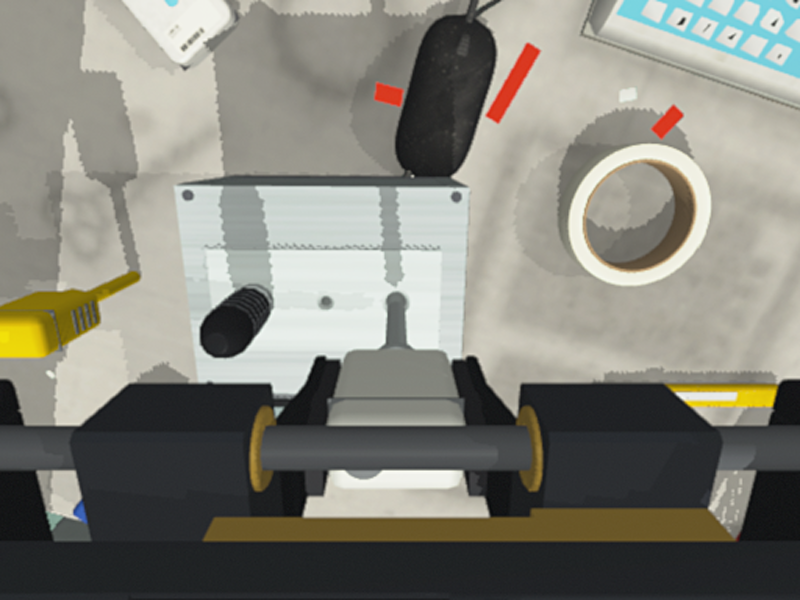

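The stem tip at (397,298) sits over the well mouth. I'll lower it and watch the force.

```bash
python3 -m jog '[[0.2,0,0,0.2,0],[0.2,0,0,0.25,0],[0.2,0,0,0.25,0],[0.2,0,0,0.25,0],[0.2,0,0,0.25,0],[0.2,0,0,0.2,0],[0.2,0,0,0,0]]'
```

```text
time_s: 19.3
tool_pos: [0.6276, -0.1834, 0.1987]
tool_rot: [-179.9, 0.1, 19.0]
force: [0.2, 0.9, -0.7]
grip_width: 0.0398
grasp_force: 25.0
```

```bash
python3 -m jog '[[0.2,0,0,0.3,0],[0.2,0,0,0.4,0],[0.2,0,0,0.4,0],[0.2,0,0,0.4,0],[0.2,0,0,0.4,0],[0.2,0,0,0.35,0],[0.2,0,0,0.2,0],[0.2,0,0,0.1,0],[0.2,0,0,0.05,0],[0.2,0,0,0,0]]'
python3 -m jog '[[0.2,0,0,0.06,0],[0.2,0,0,0.06,0],[0.2,0,0,0.03,0],[0.2,0,0,0,0]]'
```

```text
time_s: 20.13
tool_pos: [0.6282, -0.1834, 0.1481]
tool_rot: [180.0, 0.0, 19.0]
force: [-0.1, -0.6, -0.8]
grip_width: 0.0401
grasp_force: 25.0
time_s: 20.47
tool_pos: [0.6281, -0.1834, 0.1452]
tool_rot: [180.0, 0.0, 19.0]
force: [0.0, 0.4, -1.3]
grip_width: 0.0399
grasp_force: 25.0
```

```bash
python3 -m jog '[[0.2,0,0,0.06,0],[0.2,0,0,0.05,0],[0.2,0,0,0,0]]'
python3 -m jog '[[0.2,0,0,0.05,0],[0.2,0,0,0,0]]'
python3 -m jog '[[0.2,0,0,0.05,0],[0.2,0,0,0,0]]'
```

```text
time_s: 20.72
tool_pos: [0.628, -0.1834, 0.1427]
tool_rot: [-180.0, 0.0, 19.0]
force: [-0.1, 0.6, -1.5]
grip_width: 0.0398
grasp_force: 25.0
time_s: 20.88
tool_pos: [0.6282, -0.1834, 0.1421]
tool_rot: [180.0, -0.0, 19.0]
force: [-0.4, -0.3, -0.2]
grip_width: 0.0396
grasp_force: 25.0
time_s: 21.05
tool_pos: [0.6282, -0.1834, 0.1421]
tool_rot: [180.0, -0.0, 19.0]
force: [-2.7, -0.4, 5.1]
grip_width: 0.0399
grasp_force: 25.0
```

```bash
python3 -m jog '[[0.75,0,0,0,0],[0.75,0,0,0,0],[0.75,0,0,0,0],[0.75,0,0,0,0],[0.75,0,0,-0.3,0],[0.75,0,0,-0.8,0],[0.75,0,0,-1,0],[0.75,0,0,-1,0],[0.75,0,0,-1,0],[0.75,0,0,-1,0],[0.5,0,0,-1,0],[0,0,0,-0.5,0]]'
python3 - <<'E'
from h import *; from cell import env
c=dict(np.load("pics/w1.npz"));T=c["T"];w=cloud(c,T)
# calib frame about key estimate
a=np.radians(19.1);k=np.array([.5405,-.2215]);d=w[...,:2]-k
x=d[...,0]*np.cos(a)+d[...,1]*np.sin(a);y=-d[...,0]*np.sin(a)+d[...,1]*np.cos(a)
for lo in range(-30,30,4):
    m=(np.abs(x)<.003)&(y*1000>=lo)&(y*1000<lo+4);m2=(np.abs(y)<.003)&(x*1000>=lo)&(x*1000<lo+4)
    print(lo+2,"y:",np.nanmedian(w[m][:,2]).round(4),"x:",np.nanmedian(w[m2][:,2]).round(4))
m=(w[...,2]>.098)&(np.hypot(x,y)<.02);print(np.nanmedian(w[m],0),m.sum(),cv2.minAreaRect((w[m][:,:2]*1000).astype(np.float32)))
go(env.get_obs(),(.5405,-.2215,.16))
E
```

```text
time_s: 22.05
tool_pos: [0.6291, -0.1834, 0.2763]
tool_rot: [179.9, -0.2, 19.0]
force: [-0.2, 0.4, -0.5]
grip_width: 0.0585
grasp_force: 0.0
-28 y: 0.0791 x: 0.0801
-24 y: 0.0798 x: 0.0802
-20 y: 0.0914 x: 0.3104
-16 y: 0.3462 x: 0.3184
-12 y: 0.338 x: 0.3163
-8 y: 0.3726 x: 0.3112
-4 y: 0.3281 x: 0.3195
0 y: 0.1015 x: 0.102
4 y: 0.1015 x: 0.1014
8 y: 0.1018 x: 0.1017
12 y: 0.1008 x: 0.4115
16 y: 0.0917 x: 0.3926
20 y: 0.0912 x: 0.3907
24 y: 0.0806 x: 0.0804
28 y: 0.0804 x: 0.0794
[ 0.55122737 -0.22294408  0.40205574] 13599 ((543.9132080078125, -221.43194580078125), (37.594173431396484, 33.58564376831055), 70.87492370605469)
pose [ 0.6291 -0.1834  0.2763] [179.87  -0.19  18.97] shares [-4.83  0.35  5.8 ] yaw None
```

```bash
python3 -m jog '[[0,-0.5,0.05,0,0],[0,-1,0.1,0,0],[0,-1,0.1,0,0],[0,-1,0.1,0.3,0],[0,-0.8,0,0.7,0],[0,-0.53,0,1,0],[0,0,0,1,0],[0,0,0,1,0],[0,0,0,1,0],[0,0,0,0.7,0],[0,0,0,0.3,0],[0,0,0,0.1,0]]' && python3 -m jog '[[0,0,0,0.5,0],[0,0,0,0.4,0],[0,0,0,0.2,0],[0,0,0,0,0],[0,0,0,0,0]]'; python3 - <<'E'
from h import *; from cell import env
go(env.get_obs(),(.5405,-.2215,.1125))
E
```

```text
time_s: 23.05
tool_pos: [0.5371, -0.2214, 0.1487]
tool_rot: [-179.9, 0.2, 18.9]
force: [0.4, -1.4, 0.0]
grip_width: 0.0003
grasp_force: 0.0
time_s: 23.47
tool_pos: [0.5391, -0.2214, 0.129]
tool_rot: [180.0, -0.0, 19.0]
force: [-1.0, -1.0, 0.3]
grip_width: 0.0007
grasp_force: 0.0
pose [ 0.5391 -0.2214  0.129 ] [180.    -0.    18.98] shares [0.06 0.03 0.82] yaw None
```

```bash
python3 -m jog '[[0,0.06,0,0.25,0],[0,0,0,0.25,0],[0,0,0,0.1,0],[0,0,0,0.1,0],[0,0,0,0.05,0],[0,0,0,0,0]]';python3 -m jog '[[0,0,0,0.06,0],[0,0,0,0.05,0],[0,0,0,0,0]]'
```

```text
time_s: 23.97
tool_pos: [0.5406, -0.221, 0.1143]
tool_rot: [180.0, -0.0, 19.0]
force: [0.9, -0.2, 3.6]
grip_width: 0.0002
grasp_force: 1.7
time_s: 24.22
tool_pos: [0.5407, -0.221, 0.1133]
tool_rot: [179.9, -0.0, 19.0]
force: [-2.4, 1.9, 10.1]
grip_width: 0.0004
grasp_force: 5.1
```

```bash
python3 -m jog '[[0,0,0,0.05,0],[0,0,0,0,0],[0,0,0,0,0]]';python3 -m jog '[[0,0,0,-0.3,0],[0,0,0,-0.5,0],[0,0,0,-0.8,0],[0,-0.2,0,-1,0],[0,-0.4,0,-1,0],[0,-0.5,0,-1,0],[0,-0.5,0,-1,0],[0,-0.5,0,-1,0],[0,-0.5,0,-1,0],[0,-0.3,0,-0.6,0],[0,0,0,0,0],[0,0,0,0,0]]'
python3 - <<'E'
from h import *; from cell import *
o=env.get_obs();c=read_camera("wrist");a=cv2.resize(c["color"][:230,:,::-1],None,fx=1.15,fy=1.15)
t=read_camera("top");w=cloud(t);b=cv2.resize(t["color"][140:240,140:360,::-1],(a.shape[1],268),interpolation=cv2.INTER_CUBIC)
cv2.imwrite("pics/f.png",np.vstack([a,b]))
T=toolT(o)@c["T_tool_cam"];W=cloud(c,T)
for n,p,z in(("well1",(.626,-.184),.15),("ref",(.6,-.109),.15),("key",(.5405,-.2215),.096)):
    m=(np.hypot(W[...,0]-p[0],W[...,1]-p[1])<.01)&(W[...,2]>z)&(W[...,2]<.19);print(n,m.sum(),np.nanmedian(W[m],0))
m=(np.hypot(w[...,0]-.568,w[...,1]-.161)<.01)&(w[...,2]>.14);print("place2",np.nanmedian(w[m],0))
E
```

```text
time_s: 24.47
tool_pos: [0.5407, -0.2211, 0.1133]
tool_rot: [179.9, -0.0, 19.0]
force: [-4.5, 1.3, 15.6]
grip_width: 0.0008
grasp_force: 7.6
time_s: 25.47
tool_pos: [0.4853, -0.2401, 0.2747]
tool_rot: [180.0, -0.0, 18.9]
force: [0.4, -0.1, 0.0]
grip_width: 0.0005
grasp_force: 0.0
well1 98 [ 0.61846499 -0.18687142  0.16893712]
ref 211 [ 0.59313869 -0.11340312  0.1636826 ]
key 328 [ 0.54057204 -0.22140647  0.10161653]
place2 [0.5684452  0.16084355 0.15784793]
```

View pics/f.png

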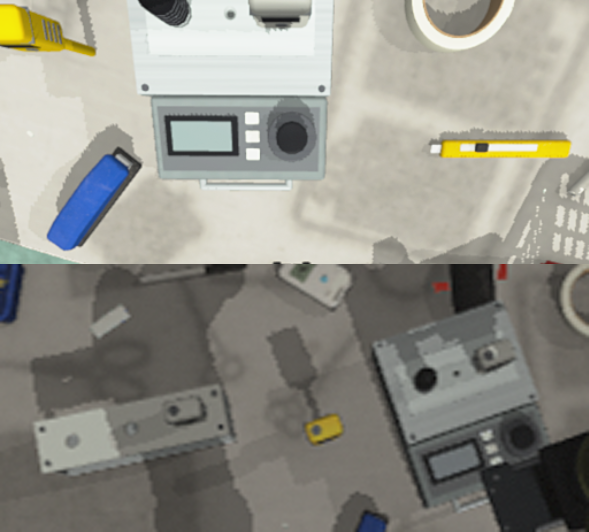

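The final picture shows logger_next home in well1 (493,352), the reference untouched at (425,380), logger_done upright in place2 (185,410) and the key back up at 0.1016 m. The arm is clear of everything.

```bash
python3 -c "
from cell import env
print(env.sign_off())"
```

```text
the job is handed in; nothing more can be done
None
```

The job is handed in at about 25.6 s: the checked logger stands home in rack place2, the next logger is home in well1, and the start key was pressed to its stop and has returned; the reference was left in its well.

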